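Drop a glue stick from the desk dispenser

TASK

A two-lane glue-stick dispenser stands on the desk, each lane closed by a gate on a rocking lever. With a fingertip, press down the blue paddle of the lane that holds the green glue stick, so that its gate lifts and the green stick rolls out into the catch tray; then let go so that the gate drops shut again. Leave the other lane closed with the red stick in it, touch neither the sticks nor the gates, and do not disturb the pen cup, stapler or eraser.

Things in the scene. Friction and masses are not known exactly. Their poses are not given: they have to be found in the camera images.
- dispenser: Light wooden dispenser fixed to the desk. Origin: on the desk between its two lanes; x runs down the lanes from paddles to tray, y to the left lane, z up. Left lane y 3 to 107 mm, right lane -107 to -3 mm; walls x -88 to 73 mm, 90 mm high; lever pivots at x -55 mm, 107 mm up, posts to 116 mm. Lane floors slope 0.21 rad down to +x; shut gates stand at x 35 mm.
- mouths (a point): Middle of the lanes' lower ends (dispenser x 73 mm), 30 mm above the desk. The catch tray begins here, on the side away from the paddles. The tray is part of the dispenser, 107 mm (x) by 214 mm (y), open above, split in two by the lanes' divider; floor 8 mm above the desk, end wall 52 mm high.
- lever_left (a joint): Angle of the left lane's lever, rad: 0 with the gate shut (paddle up), grows as the paddle goes down; stop at 0.42, when paddle and gate have each moved about 37 mm. A spring shuts it when let go: about 1 N at the paddle to start, 3 N at the stop. The stick passes from about 0.3 on.
- lever_right (a joint): The same for the right lane's lever.
- paddle_left (a point): Blue paddle on the near end of the left lane's lever, 44 mm (x) by 48 mm (y), 10 mm thick. Point: centre of its top face, 121 mm above the desk when up; x along the lever towards the gate, z out of the top face. The lever pivots 95 mm farther along x and 14 mm lower. Below it is free air down to the desk.
- gate_left (a point): Blue barred gate, 90 mm wide, 62 mm high, 4 mm thick, hung from the far end of the left lever. Point: middle of its lower edge, 8 mm above the lane floor when shut.
- paddle_right (a point): Blue paddle on the near end of the right lane's lever, 44 mm (x) by 48 mm (y), 10 mm thick. Point: centre of its top face, 121 mm above the desk when up; x along the lever towards the gate, z out of the top face. The lever pivots 95 mm farther along x and 14 mm lower. Below it is free air down to the desk.
- gate_right (a point): Blue barred gate, 90 mm wide, 62 mm high, 4 mm thick, hung from the far end of the right lever. Point: middle of its lower edge, 8 mm above the lane floor when shut.
- green_stick: Glue stick, green with a white cap, 30 mm diameter, 100 mm long, about 45 g, loose, lying across one lane (either one) against the gate. Origin: its centre; y along its length. It rolls down by itself within about a second once its gate is up.
- red_stick: Glue stick, red with a white cap, 30 mm diameter, 100 mm long, about 45 g, loose, lying across one lane (either one) against the gate. Origin: its centre; y along its length. It rolls down by itself within about a second once its gate is up.
- pen_cup: Dark round pen cup with three pens, 72 mm diameter, 95 mm high (pens to 155 mm), loose. Origin: centre of its underside.
- stapler: Blue and black stapler, 150 x 36 x 48 mm high, loose. Origin: centre of its underside; x along its length.
- eraser: Yellow eraser, 48 x 24 x 14 mm, loose. Origin: centre of its underside.
Mind the look-alikes: they are no part of the job. Of the things that look like the green_stick, the middle-sized one is meant.

How it is judged (in metres and radians):
On the way, in this order (a step that is already met when the one before it is completed fails the run):
1. the paddle of the green stick's lane is pressed by the robot and its gate is rising (((y of green_stick in the frame of dispenser above 0 m and value of joint lever_left above 0.12 rad and contact force between any of the fingers, the arm and lever_left_c1 above 0.3 N) or (y of green_stick in the frame of dispenser below 0 m and value of joint lever_right above 0.12 rad and contact force between any of the fingers, the arm and lever_right_c1 above 0.3 N))), for 0.02 s.
2. the green stick has rolled into the catch tray (x of green_stick in the frame of dispenser above 0.083 m and z of green_stick in the frame of dispenser below 0.045 m), for 0.2 s.
At the end, for the whole second after the job is handed in: The green stick lies still (under 0.03 m/s) in the catch tray, both gates are shut (levers under 0.04 rad), and the red stick is within 15 mm of where it was behind its gate (all of step 2 and x of green_stick in the frame of dispenser below 0.18 m and y of green_stick in the frame of dispenser between -0.11 and 0.11 m and linear speed of green_stick below 0.03 m/s and distance of red_stick from where it was at the start of the episode below 0.015 m and value of joint each of lever_left, lever_right below 0.04 rad); the robot touches nothing.
It fails at once if the lever of the red stick's lane is worked (over 0.1 rad) or the red stick moves over 15 mm (distance of red_stick from where it was at the start of the episode above 0.015 m or (y of red_stick in the frame of dispenser above 0 m and value of joint lever_left above 0.1 rad) or (y of red_stick in the frame of dispenser below 0 m and value of joint lever_right above 0.1 rad)).
It fails at once if the robot touches a glue stick (contact force between any of the fingers, the arm and green_stick above 0.3 N or contact force between any of the fingers, the arm and red_stick above 0.3 N).
It fails at once if the robot touches a gate (contact force between any of the fingers, the arm and lever_left_c2 above 0.3 N or contact force between any of the fingers, the arm and lever_right_c2 above 0.3 N).
It fails at once if the pen cup, stapler or eraser is moved over 15 mm or tipped (distance of any of pen_cup, stapler, eraser from where it was at the start of the episode above 0.015 m or angle between any of pen_cup, stapler, eraser's own z axis and vertical above 0.3 rad).
It fails at once if a glue stick is lifted off the dispenser (z of any of green_stick, red_stick in the frame of dispenser above 0.09 m).
It also fails if it takes over 32 s, if anything falls off the work surface, if the arm or the gripper's body presses on something with over 40 N, if the wrist force passes 120 N, or if a joint passes its speed limit or range.

ROBOT

A 6-joint arm with a two-finger parallel gripper is mounted at the origin on the work surface. World frame = base frame: x ahead of the robot, y to its left, z up, the work surface at z = 0. Lengths are in mm, angles in rad, forces in N, time in s.
With the tool pointing down it reaches from about 400 to 825 mm from the base axis. Payload 7 kg.
Tool frame: the origin (TCP) lies on the centre line of the jaws, within the pads' length; the fingertips stand 14 mm ahead of it and the grasp point (between the pads) lies 5 mm behind it; x points along the fingers, y is the direction in which the jaws open and shut, and the axes are right-handed (so a half turn about x gives the same grasp; the last joint's range is limited). The gripper opens to 85 mm and grips with 20 to 120 N. Pads are 22 mm wide; open, the fingers measure 114 mm over their backs; the gripper's body (76 mm by 85 mm) begins 54 mm behind the grasp point. The pads swing forward as they close: fully open they stand 13 mm farther back than shut.
Start: joints at [-1.031, 0.359, 0.012, 0, -1.224, -0.288], TCP at [168.149, -653.698, 216.702] pointing down, gripper open.
Joint ranges: [-3.07, 3.07], [-1.43, 2.12], [-1.02, 1.25], [-3.03, 1.67], [-3.05, -0], [-3.03, 3.03]. Speed limits (rad/s): [2.39, 2.39, 3.01, 3.14, 3.14, 3.14].

INTERFACE

Orientations are given as a rotation vector (axis times angle).
In Python, from rig import bot gives the robot as it stands.
- The arm moves only by the tool jog_arm, never from a script. Its argument "targets" is a list that holds one entry, the list of rows, each a list of 6 numbers: the shift along the world's x, y, z as a fraction of full scale, then the turn, a rotation vector about the world's x, y, z as a fraction of full scale. A call has 1 to 12 rows; each row is the pose to reach, as a shift and turn from the pose measured when the call began; what a row does not reach only later rows make up. Full scale, the value 1, is 150 mm for a shift and pi/2 rad for a turn. A row lasts 1/10 s, in which the tool goes at most 50 mm and 8.59 degrees, less where a joint would pass 70% of its speed; a pose out of reach is approached as far as the arm can. A call with a number of a shift or a turn outside -1 to 1 is refused whole. A call with a gripper value outside its range is refused whole. "claw" is the closure, from -1 (fully open) to 1 (shut), set as the call begins (left out, the last holds). The fingers move at their own pace and stop on an object; "grip_force" is the grip in N (left out, the last holds). Time passes only in rows, so rows that repeat a pose let the fingers close. It gives the time, the measured TCP pose, the force and the opening at its end, in the units of the state.
- bot.state(): the state, without advancing time (a new reading comes with each control period).
- bot.snapshot(name): name is "scene" or "top" or "wrist"; returns the picture (420x560x3 uint8, red, green, blue); there is no depth.
- bot.camera_info(name): a dict with "fx", "fy", "cx", "cy" (pixels), "R" (3x3) and "t" (3): a world point X has camera coordinates R X + t. Camera axes: x right, y down, z forward; pixel columns grow to the right and rows downward; lengths in mm; the calibration is good to about 2 mm. A picture is of the moment at which its call begins: read the wrist's pose just before it. camera_info takes no time and is no camera call; for the wrist camera it gives the pose at the moment of the call.
- bot.finish_job(): hands the job in, once; it reports no verdict.
Trained networks look in the newest picture that a camera, given by its name, has taken for a name from the list of things; names that differ only in an ending like _2 or _b are one class to them, and where a whole thing is asked for, a point or a joint stands for the part that bears it (a point fixed in the world has none). Each returns a list of dicts, best first, with "p" (0 to 1); they miss things now and then, are a little off and sometimes report something else, mostly with a low value. They report only what shows in the picture. A call takes as long as a camera call. They do not tell look-alikes from the thing itself.
- bot.regions_of(query, camera): "pixels" (420x560 bool, what is visible of it) and "extent" ([left, top, width, height] in pixels, round what is visible of it).
The state is a dict: "time": time; "q": joint angles; "qvel": joint speeds; "tau": joint torques, N m; "position": TCP position; "eef_rot": TCP orientation; "wrist_force": force on the tool from outside, world axes, zero at the start; "ft_torque": the same for the moment, N m; "width": opening from 0.0 (shut) to 1.0 (fully open).
Only numpy, scipy, OpenCV 4.12 (cv2) and the standard library are available. Lean on these libraries where they do the work, as an engineer would, in place of code of your own. Each camera call takes 0.05 s, during which the arm holds its last target.

## Working session

There is one attempt and no reset: what is moved stays moved. The work goes in short steps, Python scripts to look and compute and a tool call to move; the robot and the scene stay as the last step left them, time stands still between calls to the robot, and variables do not carry over. Pictures are saved under pics/ and viewed, and the job is handed in when it is done.

Besides the shell and the picture viewer there is one more tool, called as name([rows], argument=value, ...), one row to a line, values as JSON. jog_arm: Moves the arm, as the interface text tells. Its arguments: {"type":"object","properties":{"targets":{"type":"array","items":{"type":"array","items":{"type":"array","items":{"type":"number"}}}},"claw":{"type":"number"},"grip_force":{"type":"number"}},"required":["targets"]}

```bash
mkdir -p pics; python3 - <<'E'
from rig import bot
import cv2
s=bot.state();print(s)
for n in("scene","top"):
    cv2.imwrite(f"pics/{n}0.png",bot.snapshot(n)[:,:,::-1]);print(n,bot.camera_info(n))
    for q in("dispenser","green_stick","red_stick","paddle_left","gate_left","pen_cup","stapler","eraser"):
        for d in bot.regions_of(q,n):
            ys,xs=d["pixels"].nonzero();print(n,q,round(d["p"],2),d["extent"],len(xs),xs.mean() if len(xs) else 0,ys.mean() if len(xs) else 0)
print(bot.state()["time"])
E
```

```text
{'time': 0.0, 'q': array([-1.03089715e+00,  3.59392008e-01,  1.10569047e-02, -3.46566631e-04,
       -1.22407697e+00, -2.88095569e-01]), 'qvel': array([ 0.00062404, -0.00263643, -0.00091846,  0.00054482,  0.00115743,
        0.00083692]), 'tau': array([ 7.58263795e-04, -5.83320379e+01,  2.93420577e+01,  6.93683356e+00,
       -5.92622557e-03,  4.32220395e-05]), 'position': array([ 168.02254507, -653.23796454,  215.76017093]), 'eef_rot': array([-0.19632109,  1.56210253,  0.19885619]), 'wrist_force': array([ 0.29873852, -0.35685817,  0.4812364 ]), 'ft_torque': array([ 0.00900711, -0.02516229,  0.02954882]), 'width': 1.0001075150985173}
scene {'fx': 482.6828412277551, 'fy': 482.6828412277551, 'cx': 281.61901940951964, 'cy': 208.24896775024075, 'R': array([[ 0.58409799,  0.81166165, -0.00590782],
       [ 0.52277582, -0.38175429, -0.76221329],
       [-0.62091463,  0.44211878, -0.647299  ]]), 't': array([-376.60280709, -203.21812758, 1320.09464967])}
scene dispenser 0.92 [218.0, 155.8, 160.5, 196.6] 18279 293.49483013293946 266.28475299524047
scene dispenser 0.62 [279.2, 156.4, 65.2, 102
[... 1702 characters left out ...]
18
top green_stick 0.62 [200.3, 127.5, 8.2, 27.3] 209 205.00956937799043 140.82296650717703
top green_stick 0.61 [269.5, 178.5, 37.8, 24.3] 440 289.6363636363636 189.9568181818182
top red_stick 0.66 [307.4, 195.3, 41.9, 20.4] 421 330.03562945368174 205.91211401425178
top paddle_left 0.74 [251.5, 173.5, 55.7, 88.3] 1052 275.3583650190114 219.67395437262357
top paddle_left 0.51 [368.9, 249.3, 40.5, 30.0] 953 385.8090241343127 262.591815320042
top pen_cup 0.87 [368.1, 246.0, 42.3, 35.9] 984 385.9156504065041 262.8333333333333
top stapler 0.83 [186.9, 174.6, 51.6, 48.7] 984 211.97662601626016 196.9359756097561
top eraser 0.74 [341.1, 266.1, 18.6, 15.8] 173 347.8728323699422 274.0346820809249
0.9
```

View pics/scene0.png

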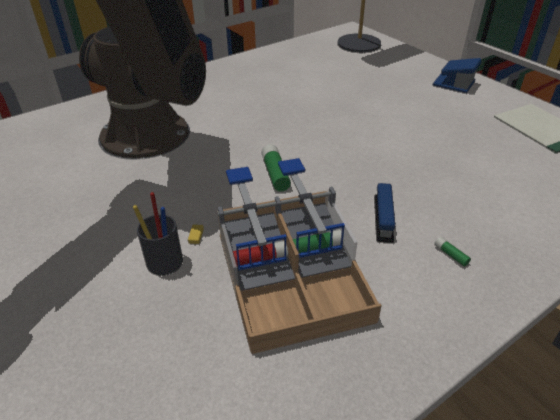

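View pics/top0.png

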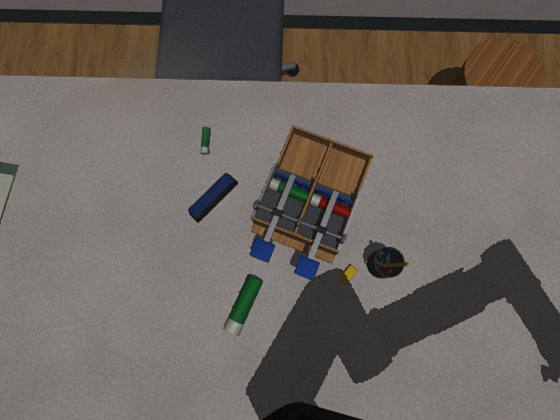

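```bash
python3 - <<'E'
import cv2
a=cv2.imread("pics/scene0.png")[140:370,200:400];cv2.imwrite("pics/sz.png",cv2.resize(a,None,fx=2.6,fy=2.6,interpolation=2))
a=cv2.imread("pics/top0.png")[110:300,180:420];cv2.imwrite("pics/tz.png",cv2.resize(a,None,fx=3,fy=3,interpolation=2))
E
```

```text
(no output)
```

View pics/sz.png

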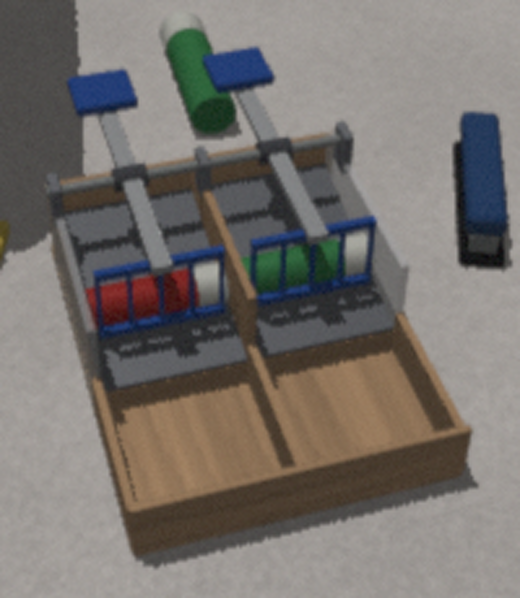

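View pics/tz.png

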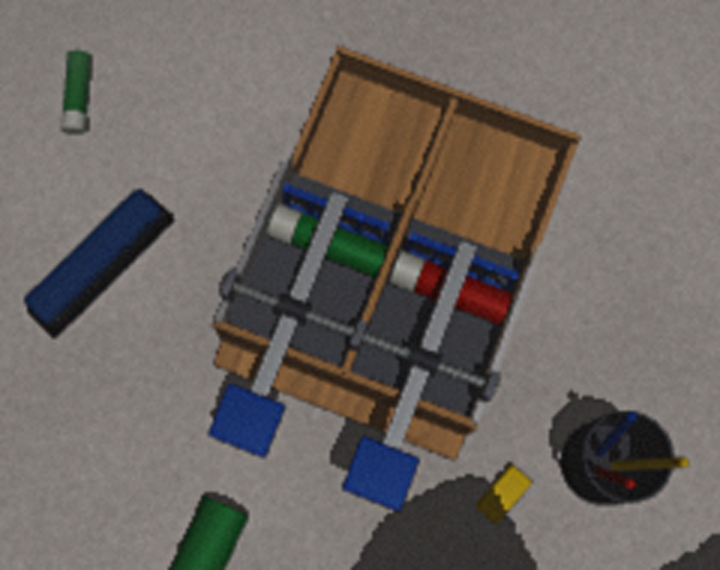

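The green stick (middle of the three sizes) lies in the left lane and the red one in the right. The left paddle is at about (262, 250) in the top view and (292, 166) in the scene view.

```bash
cat > h.py <<'E'
import numpy as np
from rig import bot
def bp(n,u,v,z):
    c=bot.camera_info(n);R,t=np.array(c["R"]),np.array(c["t"])
    d=R.T@np.array([(u-c["cx"])/c["fx"],(v-c["cy"])/c["fy"],1]);o=-R.T@t
    return o+d*(z-o[2])/d[2]
E
python3 - <<'E'
from h import *
import cv2
for n in("top","scene"):
    im=cv2.imread(f"pics/{n}0.png");hsv=cv2.cvtColor(im,cv2.COLOR_BGR2HSV)
    m=cv2.inRange(hsv,(108,150,60),(128,255,255))
    k,l,st,c=cv2.connectedComponentsWithStats(m)
    for i in range(1,k):
        if st[i,4]>60: print(n,st[i],c[i].round(1),bp(n,*c[i],121).round(1))
# lever axle posts & walls, top
for nm,p,z in(("postL",(180+228/3,110+285/3),112),("postR",(180+490/3,110+384/3),112),("trayL",(180+338/3,110+50/3),52),("trayR",(180+577/3,110+137/3),52)):
    print(nm,bp("top",*p,z).round(1))
for nm,p,z in(("cup",(386,263),60),("eraser",(347.9,274),14),("bigstickcap",(235,328),35),("bigstickend",(253,280),35)):
    print(nm,bp("top",*p,z).round(1))
from scipy.spatial.transform import Rotation as Ro
s=bot.state();print(s["position"],Ro.from_rotvec(s["eef_rot"]).as_matrix().round(3))
E
```

```text
top [189 174  44  43 527] [210.2 195.1] [616.5 261.  121. ]
top [250 238  24  24 359] [261.7 249.4] [492.2 134.2 121. ]
top [295 256  24  24 374] [306.5 267.4] [454.4  31.  121. ]
scene [279 159  25  16 272] [290.9 166.2] [495.8 131.5 121. ]
scene [227 168  25  16 290] [238.7 175. ] [458.2  28.8 121. ]
scene [379 185  12  13  61] [384.6 190.6] [667.3 228.9 121. ]
scene [378 199  16  27 175] [385.9 211.8] [713.4 186.  121. ]
scene [297 229  20   7  64] [306.7 231.6] [669.8  36.7 121. ]
scene [237 241  20   7  61] [246.5 243.6] [633.  -64.3 121. ]
scene [299 249  24   8  73] [310.1 252.4] [713.1  10.  121. ]
scene [239 261  26   8  73] [251.7 264.6] [679.1 -83.6 121. ]
postL [597.5 152.9 112. ]
postR [524.8 -53.6 112. ]
trayL [821.3  71.8  52. ]
trayR [ 747.4 -135.4   52. ]
cup [ 473.3 -163.7   60. ]
eraser [445.9 -77.9  14. ]
bigstickcap [308.5 197.5  35. ]
bigstickend [423.8 159.2  35. ]
[ 168.17013585 -653.69355331  216.71918259] [[ 0.    -0.249  0.968]
 [-0.     0.968  0.249]
 [-1.    -0.     0.   ]]
```

jog_arm([
  [[0.15,0.2,0.1,0,0,0],[0.35,0.4,0.15,0,0,-0.05],[0.55,0.6,0.2,0,0,-0.1],[0.75,0.8,0.2,0,0,-0.15],[0.9,0.95,0.2,0,0,-0.2],[0.95,1,0.2,0,0,-0.2],[0.95,1,0.2,0,0,-0.2]],
], claw=1)

```text
time: 1.6
position: [311.7, -502.9, 247.1]
eef_rot: [0.046, 1.57, -0.047]
wrist_force: [0.2, -0.9, -0.6]
width: 0.002
```

jog_arm([
  [[0.15,0.2,0,0,0,0],[0.3,0.4,0,0,0,-0.05],[0.45,0.6,0,0,0,-0.1],[0.6,0.8,0,0,0,-0.15],[0.7,0.95,0,0,0,-0.176],[0.7,1,0,0,0,-0.176],[0.7,1,0,0,0,-0.176]],
])

```text
time: 2.3
position: [416.5, -352.8, 247.1]
eef_rot: [0.261, 1.555, -0.262]
wrist_force: [-0.3, -0.6, 0.5]
width: -0.002
```

jog_arm([
  [[0.1,0.25,0,0,0,0],[0.2,0.5,0,0,0,0],[0.3,0.75,0,0,0,0],[0.3,0.95,0,0,0,0],[0.3,1,0,0,0,0],[0.3,1,0,0,0,0]],
])

```text
time: 2.9
position: [461.3, -203.2, 247.4]
eef_rot: [0.26, 1.554, -0.261]
wrist_force: [0.2, -0.3, -0.1]
width: 0.004
```

jog_arm([
  [[0.05,0.25,0,0,0,0],[0.1,0.5,0,0,0,0],[0.15,0.75,0,0,0,0],[0.15,0.95,0,0,0,0],[0.15,1,0,0,0,0],[0.15,1,0,0,0,0]],
])

```text
time: 3.5
position: [484.0, -53.7, 247.4]
eef_rot: [0.259, 1.555, -0.261]
wrist_force: [-0.5, 0.3, -0.2]
width: -0.002
```

jog_arm([
  [[0,0.25,0,0,0,0],[0.03,0.5,0,0,0,0],[0.05,0.75,0,0,0,0],[0.05,0.95,0,0,0,0],[0.05,1,0,0,0,0],[0.05,1,0,0,0,0]],
])

```text
time: 4.1
position: [491.9, 95.7, 247.1]
eef_rot: [0.258, 1.555, -0.261]
wrist_force: [1.2, -0.1, 1.2]
width: -0.002
```

jog_arm([
  [[0,0.15,-0.15,0,0,0],[0,0.25,-0.35,0,0,0],[0,0.25,-0.55,0,0,0],[0,0.25,-0.55,0,0,0]],
])

```text
time: 4.5
position: [489.8, 130.4, 161.1]
eef_rot: [0.256, 1.56, -0.266]
wrist_force: [-0.1, -0.0, 0.4]
width: 0.003
```

```bash
python3 - <<'E'
from h import *
import cv2
print(bot.state()["position"])
a=bot.snapshot("scene")[130:370,190:400,::-1];b=bot.snapshot("top")[110:350,180:420,::-1];c=bot.snapshot("wrist")[:,:,::-1]
cv2.imwrite("pics/s1.png",cv2.resize(a,None,fx=2.4,fy=2.4));cv2.imwrite("pics/t1.png",cv2.resize(b,None,fx=2.4,fy=2.4));cv2.imwrite("pics/w1.png",c)
E
```

```text
[489.83974146 130.35548199 161.08043052]
```

View pics/s1.png

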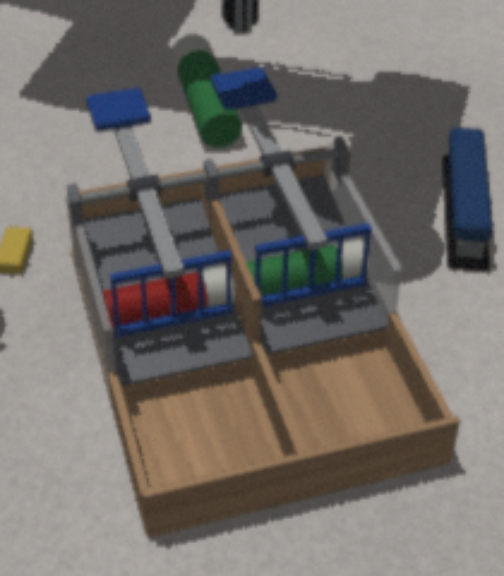

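View pics/w1.png

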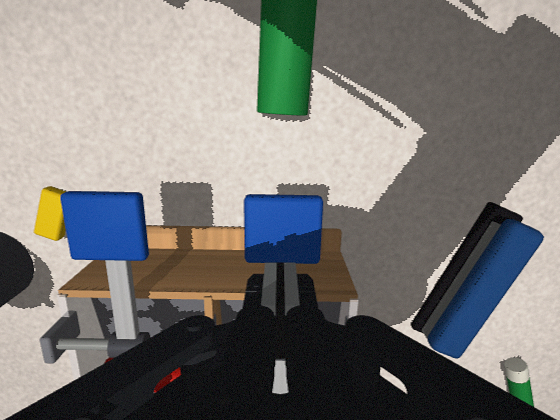

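```bash
python3 - <<'E'
from h import *
import cv2
from scipy.spatial.transform import Rotation as Ro
s=bot.state();p=s["position"];x=Ro.from_rotvec(s["eef_rot"]).as_matrix()[:,0];print(p,x)
def pr(n,X):
    c=bot.camera_info(n);v=np.array(c["R"])@X+np.array(c["t"]);return (c["fx"]*v[0]/v[2]+c["cx"],c["fy"]*v[1]/v[2]+c["cy"])
for n in("scene","top","wrist"):
    for d in(0,14,40,70): print(n,d,np.round(pr(n,p+d*x),1))
    print(n,"paddle",np.round(pr(n,np.array([494,133,121.])),1))
print(bp("wrist",283.5,228,121))
a=bot.snapshot("scene")[100:220,230:350,::-1];cv2.imwrite("pics/s2.png",cv2.resize(a,None,fx=4.5,fy=4.5))
E
```

```text
[492.97179425 132.23352909 166.05895936] [ 0.00135319 -0.00147378 -0.999998  ]
scene 0 [290.5 146.9]
scene 14 [290.4 152.8]
scene 40 [290.3 163.4]
scene 70 [290.3 175.2]
scene paddle [290.9 165.5]
top 0 [261.2 247.2]
top 14 [261.7 247.8]
top 40 [262.5 248.9]
top 70 [263.4 250. ]
top paddle [262.3 248.6]
wrist 0 [280.8 266.8]
wrist 14 [280.7 254.9]
wrist 40 [280.6 236.8]
wrist 70 [280.5 220.6]
wrist paddle [282.4 234.7]
[490.05006316 135.06752799 121.        ]
```

View pics/s2.png

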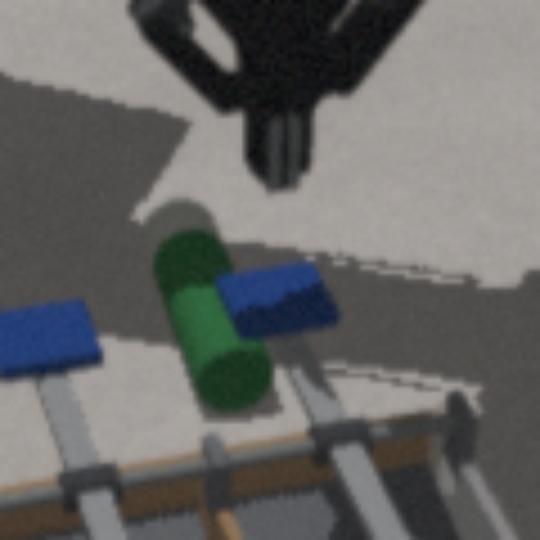

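View pics/t1.png

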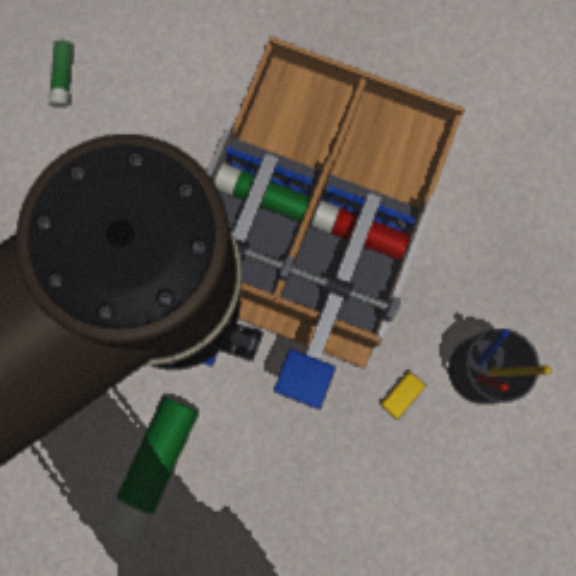

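jog_arm([
  [[0,0,-0.1,0,0,0],[0,0,-0.2,0,0,0],[0,0,-0.3,0,0,0],[0,0,-0.3,0,0,0],[0,0,-0.3,0,0,0]],
])

```text
time: 5.2
position: [493.9, 132.7, 122.8]
eef_rot: [0.261, 1.551, -0.26]
wrist_force: [-0.7, 0.7, 0.4]
width: 0.001
```

```bash
python3 - <<'E'
from h import *
import cv2
s=bot.state();print(s["position"],s["wrist_force"])
a=bot.snapshot("scene")[100:270,210:360,::-1];cv2.imwrite("pics/s3.png",cv2.resize(a,None,fx=3.5,fy=3.5))
E
```

```text
[493.94627817 132.65959025 122.81616194] [-0.70016988  0.71998801  0.40982328]
```

View pics/s3.png

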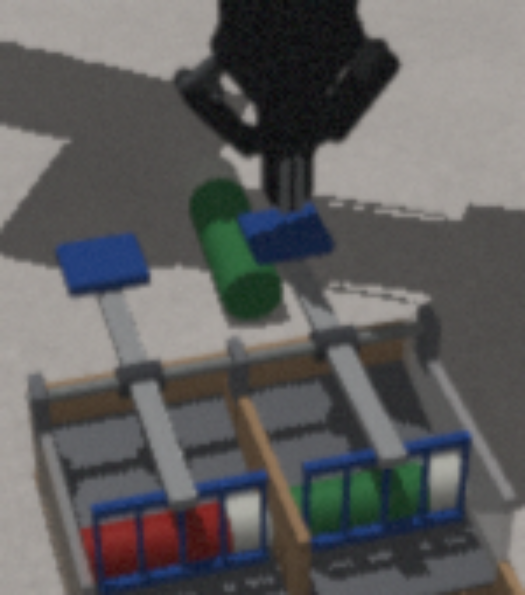

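jog_arm([
  [[0,0,-0.05,0,0,0],[0,0,-0.1,0,0,0],[0,0,-0.1,0,0,0],[0,0,-0.1,0,0,0]],
])

```text
time: 5.65
position: [493.9, 132.7, 107.7]
eef_rot: [0.26, 1.551, -0.26]
wrist_force: [0.5, 0.0, 0.4]
width: -0.0
```

```bash
python3 - <<'E'
from h import *
import cv2
s=bot.state();print(s["position"],s["wrist_force"])
a=bot.snapshot("scene")[100:270,210:360,::-1];cv2.imwrite("pics/s4.png",cv2.resize(a,None,fx=3.5,fy=3.5))
cv2.imwrite("pics/w4.png",bot.snapshot("wrist")[:,:,::-1])
E
```

```text
[493.93761785 132.73646909 107.73793501] [0.50587251 0.01387606 0.38462367]
```

View pics/s4.png

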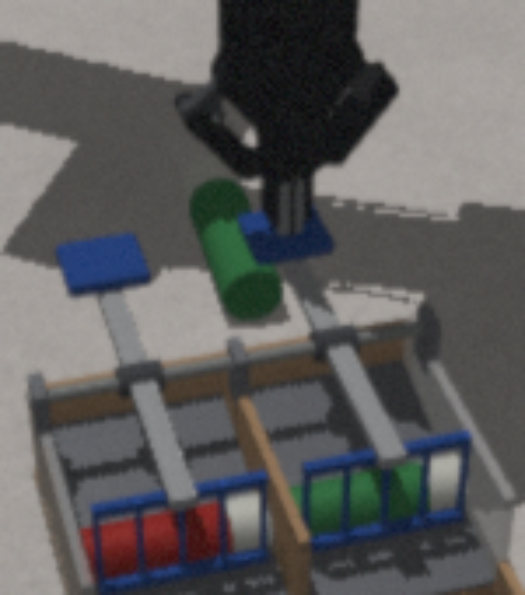

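View pics/w4.png

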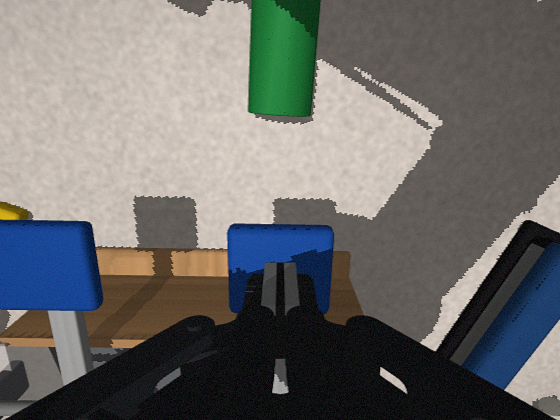

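The tip is centred on the left paddle, around (292, 166) in the scene view, and the gate hasn't moved yet. I'll press now.

jog_arm([
  [[0,0,-0.05,0,0,0],[0,0,-0.1,0,0,0],[0,0,-0.15,0,0,0],[0,0,-0.15,0,0,0]],
])

```text
time: 6.15
position: [493.9, 132.8, 84.4]
eef_rot: [0.26, 1.552, -0.26]
wrist_force: [-0.5, 1.7, 2.4]
width: -0.001
```

```bash
python3 - <<'E'
from h import *
import cv2
s=bot.state();print(s["position"],s["wrist_force"])
a=bot.snapshot("scene")[100:270,210:360,::-1];cv2.imwrite("pics/s5.png",cv2.resize(a,None,fx=3.5,fy=3.5))
E
```

```text
[493.90307275 132.78617404  84.42894157] [-0.49020772  1.65321318  2.44773792]
```

View pics/s5.png

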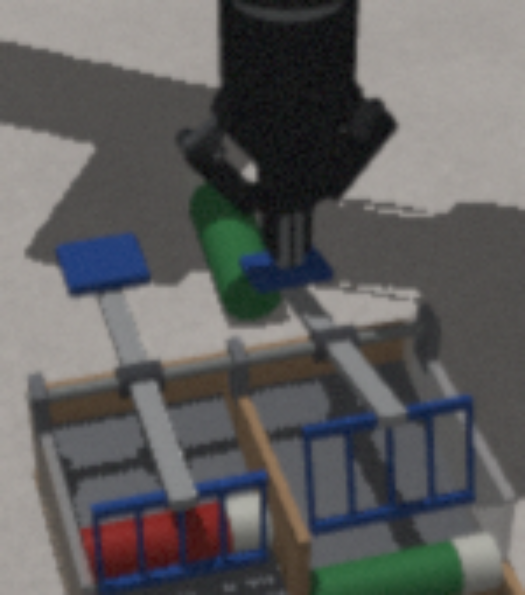

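The gate is up and the green stick is already rolling out. I'll hold the paddle down a moment before letting go.

jog_arm([
  [[0,0,-0.02,0,0,0],[0,0,-0.02,0,0,0],[0,0,-0.02,0,0,0],[0,0,-0.02,0,0,0],[0,0,-0.02,0,0,0],[0,0,-0.02,0,0,0],[0,0,-0.02,0,0,0],[0,0,-0.02,0,0,0],[0,0,-0.02,0,0,0],[0,0,-0.02,0,0,0]],
])

```text
time: 7.2
position: [494.0, 132.8, 81.9]
eef_rot: [0.26, 1.552, -0.26]
wrist_force: [1.2, 0.0, 2.9]
width: -0.002
```

```bash
python3 - <<'E'
from h import *
import cv2
s=bot.state();print(s["position"],s["wrist_force"])
a=bot.snapshot("scene")[140:370,200:400,::-1];cv2.imwrite("pics/s6.png",cv2.resize(a,None,fx=2.5,fy=2.5))
E
```

```text
[493.97035662 132.82598322  81.93108196] [1.16398074 0.03578321 2.88798803]
```

View pics/s6.png

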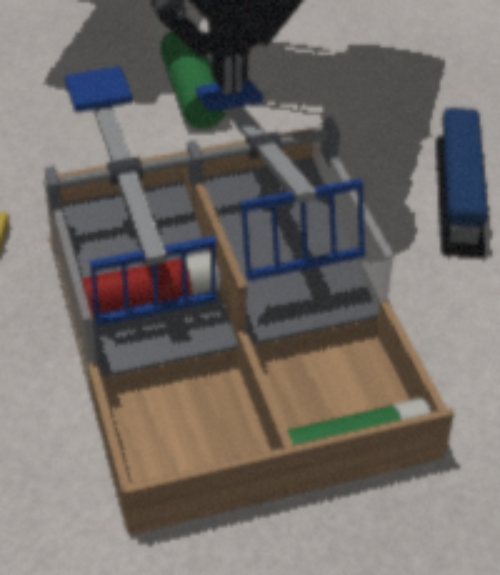

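The stick is in the tray against the end wall, so I'll raise straight up.

jog_arm([
  [[0,0,0.05,0,0,0],[0,0,0.1,0,0,0],[0,0,0.17,0,0,0],[0,0,0.25,0,0,0],[0,0,0.35,0,0,0],[0,0,0.5,0,0,0],[0,0,0.65,0,0,0],[0,0,0.8,0,0,0],[0,0,0.8,0,0,0],[0,0,0.8,0,0,0],[0,0,0.8,0,0,0],[0,0,0.8,0,0,0]],
])

```text
time: 8.45
position: [493.5, 132.5, 201.3]
eef_rot: [0.26, 1.553, -0.261]
wrist_force: [-0.6, 0.0, -0.2]
width: 0.002
```

```bash
python3 - <<'E'
from h import *
import cv2
s=bot.state();print(s["position"],s["wrist_force"])
a=bot.snapshot("scene")[120:370,120:420,::-1];cv2.imwrite("pics/s7.png",cv2.resize(a,None,fx=2.3,fy=2.3))
E
```

```text
[493.50731118 132.50503274 201.29846609] [-0.5655336   0.03573441 -0.19546528]
```

View pics/s7.png

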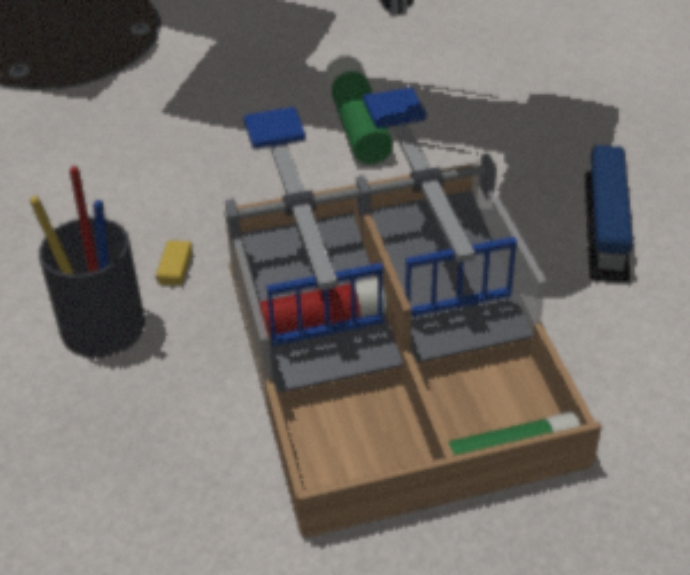

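Both gates are shut, the green stick is at rest in the tray, and nothing else has moved.

```bash
python3 -c "
from rig import bot
print(bot.finish_job())"
```

```text
the job is handed in; nothing more can be done
None
```

I pressed the left lane's blue paddle with the closed fingertips. The gate lifted, the middle-sized green stick rolled into the catch tray, and I raised the tool so the gate dropped shut. I handed the job in at about 8.5 s; no verdict was reported.

- **Last picture:** both gates look shut and the green stick lies against the tray's end wall. The red stick is still behind its gate, and the pen cup, stapler and eraser look unmoved. I judged this by eye and did not measure the lever angles or how far anything moved.
- **Robot:** the tool ended about 80 mm above the raised paddle. The wrist force was back to about zero, after about 3 N while pressing.
- **Disagreement:** in the pictures the fingertips appeared 10 to 25 mm farther back along the tool than the stated 14 mm ahead of the TCP. I therefore lowered in short steps and checked the picture after each one.

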